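# Shut the bracket press guard and hold the cam at full lift

## Robot

A 6-joint arm with a two-finger parallel gripper is mounted at the origin on the work surface. World frame = base frame: x ahead of the robot, y to its left, z up, the work surface at z = 0. Lengths are in mm, angles in rad, forces in N, time in s.
With the tool pointing down it reaches from about 275 to 750 mm from the base axis. Payload 10.2 kg.
Tool frame: the origin (TCP) lies on the front face of the gripper's body, between the roots of the fingers; the fingertips stand 73 mm ahead of it and the grasp point (between the pads) lies 54 mm ahead of it; z points along the fingers, y is the direction in which the jaws open and shut (so a half turn about z gives the same grasp; the last joint's range is limited). The gripper opens to 85 mm and grips with 20 to 120 N. Pads are 22 mm wide; open, the fingers measure 114 mm over their backs; the gripper's body (76 mm by 85 mm) begins 54 mm behind the grasp point. The pads swing forward as they close: fully open they stand 13 mm farther back than shut.
Start: joints at [-1.56, 0.313, 1.498, -0, 1.331, -0.223], TCP at [121.616, -510.726, 303.894] pointing down, gripper open.
Joint ranges: [-2.94, 2.94], [-0.97, 2.17], [0.19, 2.56], [-1.23, 4.37], [0.02, 3.11], [-2.88, 2.88]. Speed limits (rad/s): [2.39, 2.39, 3.01, 3.14, 3.14, 3.14].

## Interface

Orientations are given as a unit quaternion [w, x, y, z].
In Python, from rig import ctrl gives the robot as it stands.
- The arm moves only by the tool move_arm, never from a script. Its argument "series" is a list of rows, each a list of 3 entries, a list of its own where there are three numbers: the shift along the tool's x, y, z in mm, then the turn about the tool's z in degrees, then the opening, from 0 (shut) to 1 (fully open). In form: [[[tx, ty, tz], yaw, grip], ...]. A call has 1 to 10 rows; each row is the pose to reach, as a shift and turn from the pose commanded when the call began, along the tool's axes at that moment; what a row does not reach only later rows make up. A row lasts 1/8 s, in which the tool goes at most 62.5 mm and 10.7 degrees, less where a joint would pass 70% of its speed; a pose out of reach is approached as far as the arm can. A call with a gripper value outside its range is refused whole. The fingers move at their own pace and stop on an object; "force" is the grip in N (left out, the last holds). Time passes only in rows, so rows that repeat a pose let the fingers close. It gives the time, the measured TCP pose, the force and the opening at its end, in the units of the state.
- ctrl.sense(): the state, without advancing time (a new reading comes with each control period).
- ctrl.capture(name): name is "scene" or "top" or "wrist"; returns (picture, depth): 384x512x3 uint8, red, green, blue; 384x512 float32, mm along the optical axis (not along the pixel's ray), 0 where there is no reading.
- ctrl.camera_model(name): a dict with "fov_y" (degrees; the focal length in pixels is half the picture's height over the tangent of half this angle, whatever the lens; pixels are square), "cx", "cy" (the principal point, pixels), "rvec" (rotation vector, rad) and "tvec" (3), from world to camera coordinates, as OpenCV has them. Camera axes: x right, y down, z forward; pixel columns grow to the right and rows downward; lengths in mm; the calibration is good to about 2 mm. A picture is of the moment at which its call begins: read the wrist's pose just before it. camera_model takes no time and is no camera call; for the wrist camera it gives the pose at the moment of the call.
- ctrl.finish_job(): hands the job in, once; it reports no verdict.
The state is a dict: "time_s": time; "joints": joint angles; "dq": joint speeds; "tau": joint torques, N m; "eef_pos": TCP position; "ee_rot": TCP orientation; "force": force on the tool from outside, world axes, zero at the start; "wrist_torque": the same for the moment, N m; "grip_width": opening from 0.0 (shut) to 1.0 (fully open).
Only numpy, scipy, OpenCV 4.12 (cv2) and the standard library are available. Lean on these libraries where they do the work, as an engineer would, in place of code of your own. Each camera call takes 0.05 s, during which the arm holds its last target.

## Task

On the small bracket press, first pull the clear guard sash all the way down by its handle; only then swing the cam lever at the side up to the point where the platen with the casting stands at its highest, which is with the lever upright. The lever is sprung, falls back when let go, and past the top the platen sinks again, so finish with the fingers still holding the lever steady at the highest point. Leave the loose parts on the counter where they are.

Things in the scene. Friction and masses are not known exactly. Their poses are not given: they have to be found in the camera images.
- press: fixed bracket press: base 220 x 250 x 15 mm, aluminium cheeks, top plate up to 167 mm above the counter (x -50 to 60 mm), yaw up to 0.3 rad. Origin: centre of the base's underside, on the counter. x points from the sash side (front, facing the robot) to the open back, y left, z up; the lever is on its right (-y) side. Cam shaft: parallel to y, at x 0, 70 mm above the counter
- sash_handle (a point): middle of the sash's handle, a 14 mm round steel bar 110 mm long, parallel to the press's y, on two end stubs 50 mm above the clear sash's top rail; at x -85, y 0 mm in the press's frame, 205 mm above the counter with the sash fully down, up to 295 mm when raised. The sash (186 mm wide) slides vertically in dark channels whose tops are 160 mm above the counter
- sash (a joint): height of the sash above fully down, m: 0 = fully down on its stop, 0.09 = fully raised. It stays where it is left by friction (8 N); it weighs 0.4 kg, so about 4 N moves it down and 12 N up
- lever_arm: cam lever at the press's right (-y) side: flat steel arm 16 x 10 mm with a black round cross grip at its end. Origin on the cam shaft's axis, at y -132 mm in the press's frame; z points along the arm to the grip (130 mm from shaft axis to grip axis); y is the press's y. At rest it points to the front (-x) and 0.5 rad above level
- lever_grip (a point): middle of the lever's black cross grip, a round bar 18 mm thick, 72 mm long, parallel to the press's y, sticking outwards (-y) from the arm; at y -172 mm in the press's frame, 132 mm above the counter at rest, 200 mm with the lever upright. The grip does not turn on the arm, but can turn between the fingers
- cam_lever (a joint): angle of the cam lever, rad: 0 = at rest on its stop, growing as it swings up and over to the back, 1.071 = upright, where the lift is greatest, 2.0 = end of travel at the back. A spring takes it back to 0 from anywhere: holding it upright takes about 0.3 N m (some 2.5 N at the grip)
- platen_top (a point): middle of the upper face of the steel platen (90 x 150 x 8 mm, carrying the aluminium casting) inside the press; the cam moves it straight up and down: 115.5 mm above the counter with the lever at rest, 128 mm at its highest with the lever upright, lower again beyond
- clip0: loose polished steel hoop clip, a bent claw 55 x 24 x 40 mm, in front of the press; origin under its centre
- clip1: loose hoop clip as clip0, beside the press
- clip2: loose hoop clip as clip0, behind the press
- tomknob0: loose chrome tom bracket knob, round, 42 mm in diameter, 37 mm high, to the right of the press; origin under its centre
- tomknob1: loose chrome knob as tomknob0, beside the press
- spur: loose cast aluminium spur bracket, 75 x 45 x 68 mm, beside the press; origin under its centre
- tray: smoked grey acrylic tray of lug inserts, 160 x 200 x 35 mm, to the left; origin under its centre

How it is judged (in metres and radians):
On the way, in this order (a step that is already met when the one before it is completed fails the run):
1. the guard sash is fully down (value of joint sash below 0.008 m), for 0.2 s.
2. with the sash down, the lever is held at the highest lift (value of joint sash below 0.008 m and value of joint cam_lever between 0.911 and 1.231 rad), for 0.3 s.
At the end, for the whole second after the job is handed in: The sash is within 8 mm of fully down, the cam lever is within 0.16 rad of upright (1.071 rad) with the platen's top more than 126.5 mm above the counter, the lever is still (under 0.15 rad/s), and the fingers are holding it there (contact force on the lever above 0.8 N) (all of step 2 and height (world z) of platen_top above 0.1265 m and velocity of joint cam_lever between -0.15 and 0.15 rad/s and contact force between the fingers and lever_arm above 0.8 N); the arm keeps its last pose, push and grip.
It fails at once if the lever is swung up (past 0.35 rad) while the guard sash is still more than 15 mm open (value of joint cam_lever above 0.35 rad and value of joint sash above 0.015 m).
It fails at once if a loose part on the counter is shifted by more than 30 mm (distance of any of clip0, clip1, clip2, tomknob0, tomknob1, spur, tray from where it was at the start of the episode above 0.03 m).
It also fails if it takes over 42 s, if anything falls off the work surface, if the arm or the gripper's body presses on something with over 40 N, if the wrist force passes 120 N, or if a joint passes its speed limit or range.

## Working session

There is one attempt and no reset: what is moved stays moved. The work goes in short steps, Python scripts to look and compute and a tool call to move; the robot and the scene stay as the last step left them, time stands still between calls to the robot, and variables do not carry over. Pictures are saved under pics/ and viewed, and the job is handed in when it is done.

Besides the shell and the picture viewer there is one more tool, called after "Request:" as name([rows], argument=value, ...), one row to a line, values as JSON. move_arm: Moves the arm, as the interface text tells. Its arguments: {"type":"object","properties":{"series":{"type":"array","items":{"type":"array"}},"force":{"type":"number"}},"required":["series"]}

```bash
ls; mkdir -p pics
python3 - <<'E'
from rig import ctrl
import cv2,numpy as np
s=ctrl.sense()
for k,v in s.items(): print(k,np.round(v,3))
for n in ["scene","top","wrist"]:
    p,d=ctrl.capture(n); cv2.imwrite(f"pics/{n}0.png",p[:,:,::-1]); np.save(f"pics/{n}0.npy",d)
    m=ctrl.camera_model(n); print(n,m); np.save(f"pics/{n}0_m.npy",m,allow_pickle=True)
E
```

```text
pics
time_s 0.0
joints [-1.56   0.313  1.498  0.     1.331 -0.223]
dq [-0.001 -0.     0.001  0.     0.001 -0.001]
tau [ 1.0000e-03 -4.1227e+01 -2.5974e+01 -0.0000e+00  4.0000e-03 -0.0000e+00]
eef_pos [ 121.619 -510.56   303.358]
ee_rot [-0.001  0.993  0.117  0.   ]
force [ 0.284 -0.514 -0.222]
wrist_torque [-0.014  0.011 -0.011]
grip_width 1.0
scene {'fov_y': 57.89785237861609, 'cx': 251.71524086568272, 'cy': 189.34984013452356, 'rvec': array([ 1.11027669,  2.56874249, -0.7962388 ]), 'tvec': array([ 387.48102889, -315.03869549, 1507.22935522])}
top {'fov_y': 42.323424597314165, 'cx': 257.8507764495836, 'cy': 190.76699615808306, 'rvec': array([ 2.15815228, -2.05162981,  0.2125344 ]), 'tvec': array([   7.71223799,  616.53101603, 1366.81561337])}
wrist {'fov_y': 63.34212041131857, 'cx': 253.61936159443036, 'cy': 191.66203923169755, 'rvec': array([-2.27835844,  1.79846163,  0.26344218]), 'tvec': array([-526.59045959,  -36.9215166 ,  379.29589319])}
```

View pics/scene0.png

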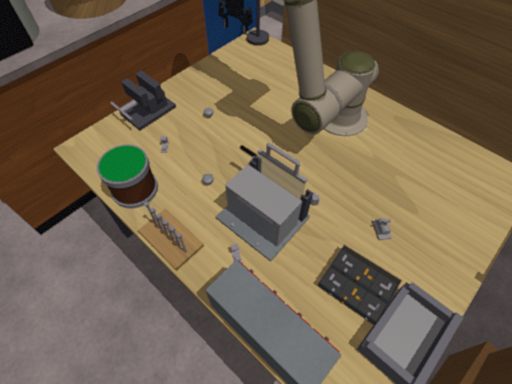

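View pics/top0.png

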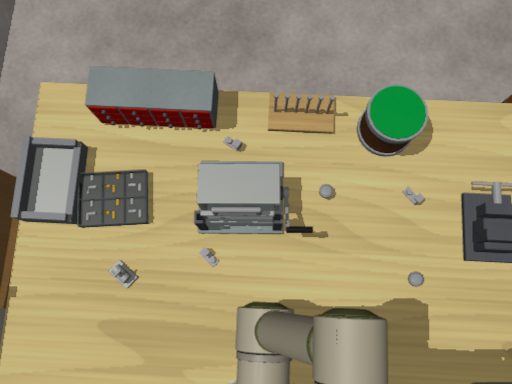

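View pics/wrist0.png

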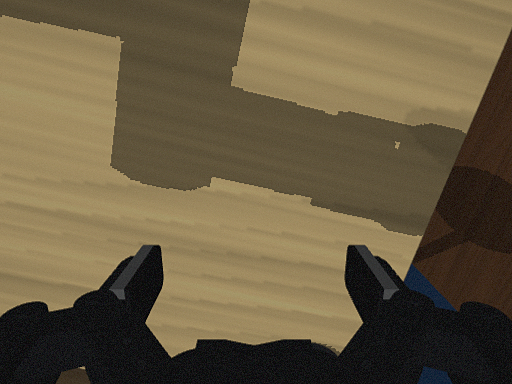

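The scene view shows the press near (265,205) with the sash handle near (283,155). The top view has the press at (240,197) and the lever grip at (300,230). I'll enlarge both.

```bash
python3 - <<'E'
import cv2,numpy as np
a=cv2.imread('pics/scene0.png')[130:270,190:340]; cv2.imwrite('pics/s0c.png',cv2.resize(a,None,fx=5,fy=4.2857 if 0 else 5,interpolation=cv2.INTER_CUBIC)[:600])
a=cv2.imread('pics/top0.png')[150:270,185:345]; cv2.imwrite('pics/t0c.png',cv2.resize(a,None,fx=5,fy=5,interpolation=cv2.INTER_CUBIC))
E
cat > h.py <<'E'
import numpy as np,cv2
def P(m):
    f=192/np.tan(np.radians(m['fov_y'])/2)
    K=np.array([[f,0,m['cx']],[0,f,m['cy']],[0,0,1]]); R=cv2.Rodrigues(np.array(m['rvec']))[0]
    return K,R,np.array(m['tvec'])
def back(m,u,v,z):  # depth
    K,R,t=P(m); c=np.linalg.inv(K)@[u,v,1]*z
    return R.T@(c-t)
def atz(m,u,v,h):
    K,R,t=P(m); o=-R.T@t; d=R.T@np.linalg.inv(K)@[u,v,1]; return o+d*(h-o[2])/d[2]
def proj(m,p):
    K,R,t=P(m); c=K@(R@np.array(p,float)+t); return c[:2]/c[2]
def tri(m1,a,m2,b):
    K,R,t=P(m1);K2,R2,t2=P(m2)
    X=cv2.triangulatePoints(K@np.c_[R,t],K2@np.c_[R2,t2],np.array(a,float).reshape(2,1),np.array(b,float).reshape(2,1));X=(X[:3]/X[3]).ravel()
    return X, proj(m1,X)-a, proj(m2,X)-b
def M(n): return np.load(f'pics/{n}_m.npy',allow_pickle=True).item()
E
```

```text
(no output)
```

View pics/s0c.png

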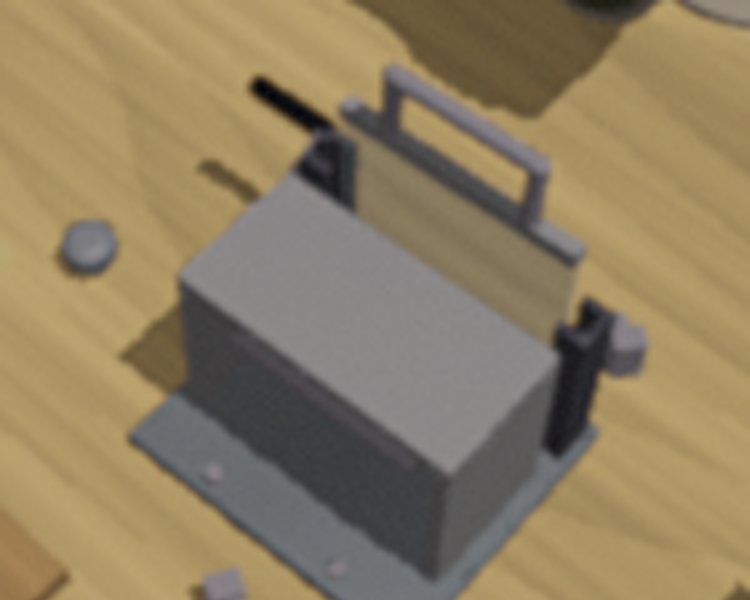

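View pics/t0c.png

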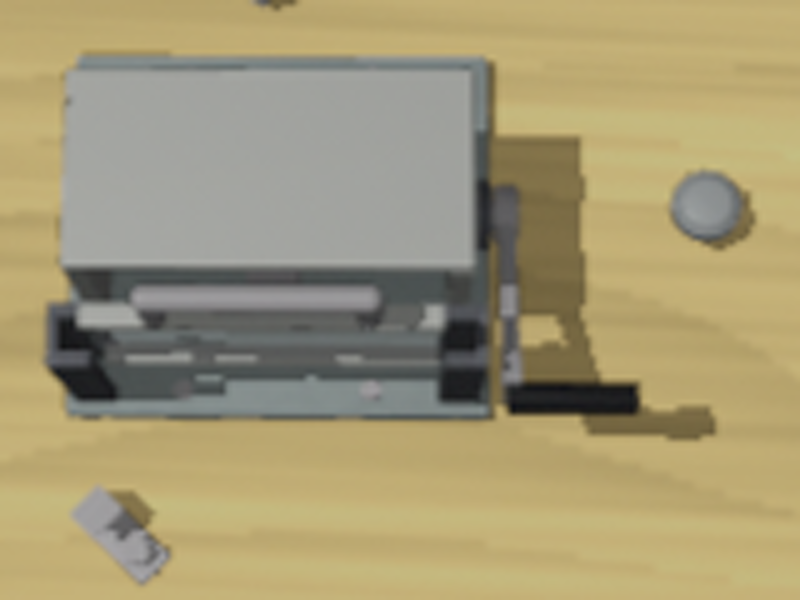

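Run:
```python
from h import *
T=M('top0');S=M('scene0');dt=np.load('pics/top0.npy');ds=np.load('pics/scene0.npy')
for n,a,b in [('hR',(261,209.6),(268.4,144.4)),('hL',(211.4,209.6),(299,163)),('hmid',(236.2,209.6),(283.7,153.7)),('gOut',(312.6,229.6),(241.6,147.2)),('gIn',(286.6,229.6),(255.6,155.4))]:
    X,e1,e2=tri(T,a,S,b); print(n,X.round(1),e1.round(1),e2.round(1),'depth top',back(T,*a,dt[int(round(a[1])),int(round(a[0]))]).round(1))
# base corners z=15, knob etc
for n,u,v,h in [('baseFL',68,415,15),('baseFR',491,417,15),('baseBR',489,58,15),('topFL',62,268,167),('topFR',475,268,167),('topBR',475,68,167),('topBL',75,68,167),('knob0',708,205,37),('clip0',120,535,30)]:
    print(n,atz(T,185+u/5,150+v/5,h).round(1))
for n,u,v,h in [('clip1?',232,143,30),('knob?',416,279,30),('clip?',413,196,30),('spur',122,273,50)]:
    print(n,atz(T,u,v,h).round(1))
```

```text
hR [523.7  27.1 271.4] [-0.6  0.4] [-1.2 -0.2] depth top [568.5  27.4  20.7]
hL [517.8 146.1 276. ] [ 0. -0.] [0. 0.] depth top [517.3 145.8 279.1]
hmid [520.7  87.  273.2] [-0.4  0.2] [-0.8 -0.2] depth top [520.5  85.7 277.5]
gOut [ 500.7 -114.4  129.3] [-0.5  0.3] [-0.9 -0.2] depth top [ 519.9 -128.8   -2. ]
gIn [497.1 -45.  136.3] [-0.  0.] [-0. -0.] depth top [496.3 -44.8 142.3]
baseFL [490.6 207.1  15. ]
baseFR [502.  -41.2  15. ]
baseBR [720.2 -31.2  15. ]
topFL [550.6 196.4 167. ]
topFR [561.7 -23.4 167. ]
topBR [671.8 -18.8 167. ]
topBL [661.  197.8 167. ]
knob0 [ 630.9 -162.9   37. ]
clip0 [421.1 170.   30. ]
clip1? [766.6 125.1  30. ]
knob? [ 388.8 -423.5   30. ]
clip? [ 630.1 -418.4   30. ]
spur [362.4 410.   50. ]
```

```bash
cat >> h.py <<'E'
from scipy.spatial.transform import Rotation as Ro
def Rt(s): q=np.array(s['ee_rot']); return Ro.from_quat([q[1],q[2],q[3],q[0]]).as_matrix()
def plan(s,target,pos=None):
    R=Rt(s); return R.T@(np.array(target)-(np.array(s['eef_pos']) if pos is None else pos))
def yawto(s,ang):
    R=Rt(s); y=R[:,1]; a=np.arctan2(y[1],y[0]); d=np.degrees((ang-a+np.pi)%(2*np.pi)-np.pi); return -d
E
python3 - <<'E'
from h import *
from rig import ctrl
s=ctrl.sense(); print(plan(s,(505,90,430)),yawto(s,0.048))
K,R,t=P(M('wrist0'));c=-R.T@t; print('cam in tool',Rt(s).T@(c-s['eef_pos']), Rt(s).T@R.T)
E
```

```text
[ 512.12321802 -495.58570404 -125.95960376] -79.35579653808718
cam in tool [ 73.37189754   1.81923978 -70.18901727] [[ 4.81354258e-04 -9.58143686e-01 -2.86287348e-01]
 [ 9.99999848e-01  3.84510343e-04  3.94491857e-04]
 [-2.67899435e-04 -2.86287495e-01  9.58143725e-01]]
```

Request:
move_arm([
  [[40,-39,-20],-8,1],
  [[80,-78,-40],-16,1],
  [[120,-117,-60],-24,1],
  [[162,-157,-80],-32,1],
  [[204,-198,-100],-40,1],
  [[246,-239,-115],-48,1],
  [[288,-280,-126],-56,1],
  [[330,-320,-126],-64,1],
  [[372,-360,-126],-72,1],
  [[414,-400,-126],-79.4,1],
])

```text
time_s: 1.4
eef_pos: [432.3, -23.8, 429.9]
ee_rot: [0.0, 0.688, 0.726, -0.0]
force: [0.7, -0.9, -1.0]
grip_width: 1.001
```

Run:
```python
from h import *
from rig import ctrl
s=ctrl.sense(); print(s['eef_pos'],s['time_s'],s['joints']); print(plan(s,(505,90,430)),yawto(s,0.048))
```

```text
[432.34210604 -23.78219208 429.87803844] 1.4 [-3.26828977e-01  4.23321735e-02  1.49888959e+00 -1.28869701e-04
  1.60016429e+00 -3.80121598e-01]
[109.7506303   78.61522336  -0.1321773 ] 0.30302810407372377
```

Request:
move_arm([
  [[45,32,0],0,1],
  [[90,65,0],0,1],
  [[110,79,0],0,1],
  [[110,79,0],0,1],
])

```text
time_s: 1.9
eef_pos: [505.6, 89.1, 429.1]
ee_rot: [-0.001, 0.689, 0.725, -0.0]
force: [-0.8, -0.6, 0.3]
grip_width: 1.003
```

Run:
```python
from h import *
from rig import ctrl
s=ctrl.sense(); print(s['eef_pos'],s['time_s'],yawto(s,.048))
p,d=ctrl.capture('wrist'); m=ctrl.camera_model('wrist')
cv2.imwrite("pics/w1.png",cv2.resize(p[:,:,::-1],None,fx=1.5,fy=1.5)); np.save("pics/w1.npy",d); np.save("pics/w1_m.npy",m,allow_pickle=True)
```

```text
[505.5749881   89.12608047 429.12300945] 1.9 0.1790315185944783
```

View pics/w1.png

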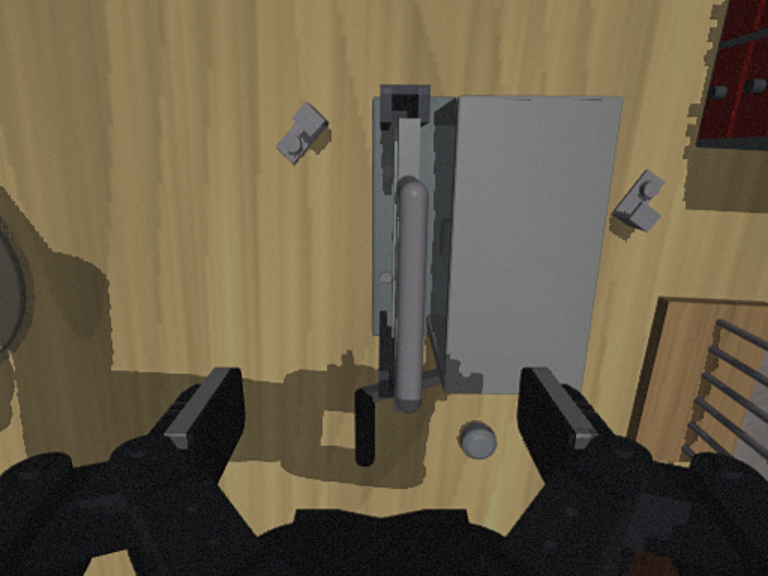

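The wrist picture shows the handle bar from (413,180) to (408,411) and the black grip from (365,390) to (366,465), in 1.5x pixels. I'll triangulate these against the top view.

Run:
```python
from h import *
T=M('top0');S=M('scene0');W=M('w1');d=np.load('pics/w1.npy')
for n,w,t,s in [('hR',(408,411),(261,209.6),(268.4,144.4)),('hL',(413,179),(211.4,209.6),(299,163)),('gOut',(366,465),(312.6,229.6),(241.6,147.2)),('gIn',(365,390),(286.6,229.6),(255.6,155.4))]:
    w=(w[0]/1.5,w[1]/1.5)
    for mm,x in ((T,t),(S,s)):
        X,e1,e2=tri(W,w,mm,x); print(n,X.round(1),e1.round(1),e2.round(1))
for v in (200,250,300,350,400):
    u=413-(v-180)*5/231; uu,vv=int(u/1.5),int(v/1.5); print(back(W,uu,vv,d[vv,uu]).round(1))
for v in (400,420,440,455): print('g',back(W,243,int(v/1.5),d[int(v/1.5),243]).round(1))
```

```text
hR [523.4  25.5 279.4] [-0.5 -0.1] [ 0.  -0.1]
hR [524.2  29.2 277. ] [ 0.6 -5.7] [-0.7 -1. ]
hL [518.1 146.2 274.9] [-0.3 -0.2] [ 0. -0.]
hL [518.2 146.2 276.5] [0. 0.] [0. 0.]
gOut [ 500.8 -114.7  141.9] [-1.6 -0.5] [ 0.1 -0.3]
gOut [ 504.2 -108.8  141.9] [ 1.  -4.1] [-0.6 -1.2]
gIn [498.1 -45.4 131.3] [-0.6 -0.2] [ 0.  -0.1]
gIn [499.  -42.3 139.2] [-0.   0.7] [0.1 0.2]
[518.4 137.  279. ]
[519.3 113.7 280.3]
[520.4  87.6 278.9]
[521.5  60.9 279. ]
[523.3  32.7 279.6]
g [499.  -49.2 140.7]
g [499.8 -69.6 141.1]
g [500.6 -89.  141.5]
g [ 501.2 -104.9  141.2]
```

Request:
move_arm([
  [[-3,15,20],0,1],
  [[-3,15,60],0,1],
  [[-3,15,90],0,1],
  [[-3,15,103],0,1],
  [[-3,15,103],0,1],
  [[-3,15,103],0,0],
  [[-3,15,103],0,0],
  [[-3,15,103],0,0],
  [[-3,15,103],0,0],
], force=40)

```text
time_s: 3.08
eef_pos: [520.8, 85.7, 327.3]
ee_rot: [0.001, 0.69, 0.724, 0.001]
force: [16.6, 2.1, 2.4]
grip_width: 0.151
```

Request:
move_arm([
  [[0,1,8],0,0],
  [[0,1,18],0,0],
  [[0,1,28],0,0],
  [[0,1,38],0,0],
  [[0,1,48],0,0],
  [[0,1,58],0,0],
  [[0,1,64],0,0],
  [[0,1,64],0,0],
])

```text
time_s: 4.08
eef_pos: [521.2, 85.8, 262.2]
ee_rot: [-0.0, 0.69, 0.724, -0.0]
force: [0.0, -0.0, -4.6]
grip_width: 0.15
```

Request:
move_arm([
  [[0,0,3],0,0],
  [[0,0,6],0,0],
  [[0,0,8],0,0],
  [[0,0,8],0,0],
])

```text
time_s: 4.58
eef_pos: [521.2, 85.9, 259.8]
ee_rot: [0.002, 0.689, 0.724, 0.001]
force: [-20.0, -0.9, 40.4]
grip_width: 0.146
```

Request:
move_arm([
  [[0,0,-4],0,0],
  [[0,0,-4],0,0.6],
  [[0,0,-4],0,1],
  [[0,0,-4],0,1],
  [[0,0,-4],0,1],
  [[0,0,-20],0,1],
  [[0,0,-60],0,1],
  [[0,0,-100],0,1],
  [[0,0,-120],0,1],
  [[0,0,-120],0,1],
])

```text
time_s: 5.82
eef_pos: [521.6, 85.8, 375.8]
ee_rot: [0.001, 0.69, 0.724, 0.001]
force: [-0.7, 0.0, -0.9]
grip_width: 1.0
```

Run:
```python
from h import *
from rig import ctrl
s=ctrl.sense(); print(s['eef_pos'],s['time_s'],yawto(s,.048),s['force'])
p,d=ctrl.capture('wrist'); m=ctrl.camera_model('wrist')
cv2.imwrite("pics/w2.png",cv2.resize(p[:,:,::-1],None,fx=1.5,fy=1.5)); np.save("pics/w2.npy",d); np.save("pics/w2_m.npy",m,allow_pickle=True)
# high points near handle
K,R,t=P(m); v,u=np.mgrid[0:230,0:512]; 
c=(np.linalg.inv(K)@np.stack([u.ravel(),v.ravel(),np.ones(u.size)]))*d[:230].ravel(); X=(R.T@(c-t[:,None])).T
k=(abs(X[:,0]-521)<12)&(X[:,1]>40)&(X[:,1]<130)&(X[:,2]>150)&(X[:,2]<300)&(d[:230].ravel()>0)
print(np.percentile(X[k,2],[5,50,90,98]),k.sum())
```

```text
[521.58606084  85.82501109 375.84518186] 5.825 0.05013803927917153 [-0.74237348  0.03379815 -0.88253689]
[205.73288962 209.68600094 211.11608733 211.70453871] 1640
```

View pics/w2.png

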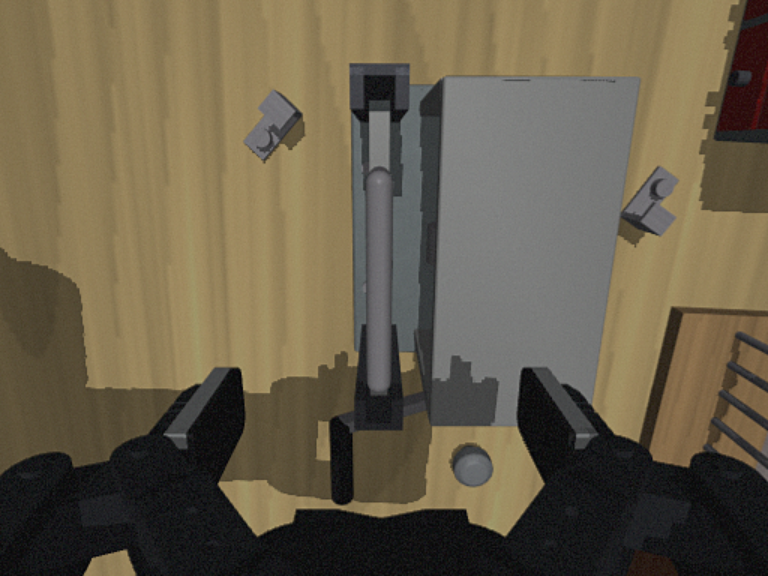

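The bar's top is at about 211 mm, so its axis is at about 204 and the sash is fully down. The lever grip spans (342,420) to (342,502). Next I'll measure the grip from w1 and w2.

Run:
```python
from h import *
from rig import ctrl
T=M('top0');W=M('w2');d=np.load('pics/w2.npy')
for n,w,t in [('gOut',(342,502),(312.6,229.6)),('gIn',(342,420),(286.6,229.6))]:
    X,e1,e2=tri(W,(w[0]/1.5,w[1]/1.5),T,t); print(n,X.round(1),e1.round(1),e2.round(1))
for v in (430,450,470,490,498): print('g',back(W,228,int(v/1.5),d[int(v/1.5),228]).round(1))
s=ctrl.sense(); print(plan(s,(500.3,-88,300)),plan(s,(500.3,-88,186)))
c=np.array([605.6,89]);
for th in np.linspace(0,1.071,11):
    a=.5+th; x=-130*np.cos(a)
    print(round(th,2),round(x+114.1,1),round(70+130*np.sin(a)-132.3,1))
```

```text
gOut [ 500.9 -115.1  136.6] [-0.5 -0.2] [ 0.  -0.1]
gIn [498.4 -45.5 128.5] [-0.5 -0.2] [ 0.  -0.1]
g [499.9 -46.4 139.4]
g [500.4 -64.6 139.7]
g [500.9 -81.6 140.4]
g [ 501.3 -100.6  139.2]
g [ 501.5 -109.1  139.3]
[-172.60080885  -29.52028764   74.45469014] [-172.60518758  -29.52782074  188.4546898 ]
0.0 0.0 0.0
0.11 7.3 11.9
0.21 15.9 22.9
0.32 25.5 32.9
0.43 36.2 41.8
0.54 47.8 49.5
0.64 60.1 56.0
0.75 73.1 61.1
0.86 86.5 64.7
0.96 100.2 67.0
1.07 114.1 67.7
```

Request:
move_arm([
  [[-57,-10,0],0,1],
  [[-115,-20,0],0,1],
  [[-173,-29,20],0,1],
  [[-173,-29,70],0,1],
  [[-173,-29,120],0,1],
  [[-173,-29,165],0,1],
  [[-173,-29,189],0,1],
  [[-173,-29,189],0,1],
  [[-173,-29,189],0,1],
])

```text
time_s: 7.0
eef_pos: [501.0, -88.4, 186.5]
ee_rot: [0.0, 0.69, 0.724, 0.0]
force: [-0.0, 0.6, -0.0]
grip_width: 1.001
```

Run:
```python
from h import *
from rig import ctrl
s=ctrl.sense(); print(s['eef_pos'],s['time_s'],yawto(s,.048),s['force'])
p,d=ctrl.capture('wrist')
cv2.imwrite("pics/w3.png",cv2.resize(p[:,:,::-1],None,fx=1.5,fy=1.5))
```

```text
[501.01424805 -88.44416023 186.47724133] 7.0 0.05049017842794776 [-0.02679257  0.57094258 -0.01139898]
```

View pics/w3.png

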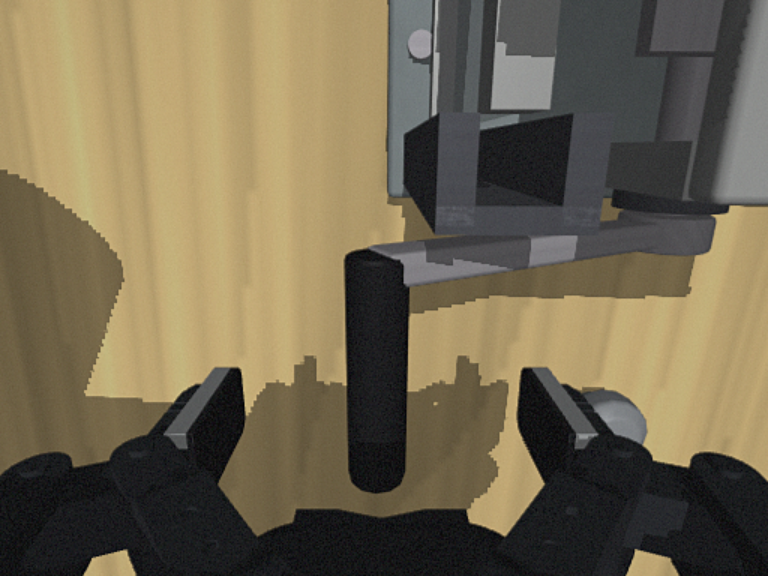

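The bar at u≈377 is centred between the fingers (mid 381) and clear of the arm and channel, so I'll close on it.

Request:
move_arm([
  [[0,0,0],0,0],
  [[0,0,0],0,0],
  [[0,0,0],0,0],
  [[0,0,0],0,0],
  [[0,0,0],0,0],
], force=30)

```text
time_s: 7.68
eef_pos: [499.9, -88.4, 185.9]
ee_rot: [-0.001, 0.69, 0.724, -0.001]
force: [-8.1, -1.3, 4.8]
grip_width: 0.2
```

Request:
move_arm([
  [[0,3.5,-6],0,0],
  [[0,7.3,-11.9],0,0],
  [[0,11.5,-17.5],0,0],
  [[0,15.9,-22.9],0,0],
  [[0,20.6,-28],0,0],
  [[0,25.5,-32.9],0,0],
  [[0,30.7,-37.4],0,0],
  [[0,36.2,-41.8],0,0],
  [[0,41.9,-45.8],0,0],
  [[0,47.8,-49.5],0,0],
])

```text
time_s: 8.93
eef_pos: [546.8, -86.3, 237.4]
ee_rot: [-0.002, 0.69, 0.724, -0.002]
force: [-11.8, 1.0, 11.6]
grip_width: 0.201
```

Run:
```python
from h import *
from rig import ctrl
s=ctrl.sense(); print(s['eef_pos'],s['time_s'],s['force'],s['grip_width'])
for n in ('wrist','scene'):
    p,d=ctrl.capture(n)
    if n=='scene': p=cv2.resize(p[120:270,180:340],None,fx=4,fy=4,interpolation=cv2.INTER_CUBIC)
    cv2.imwrite(f"pics/{n}4.png",p[:,:,::-1])
```

```text
[546.80875175 -86.31930136 237.3728097 ] 8.925 [-11.82013844   0.9571438   11.61318989] 0.20106023875785206
```

View pics/wrist4.png

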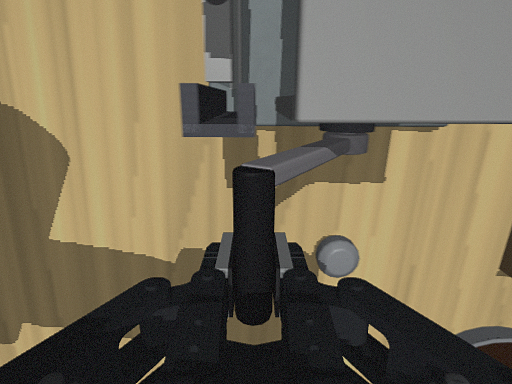

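View pics/scene4.png

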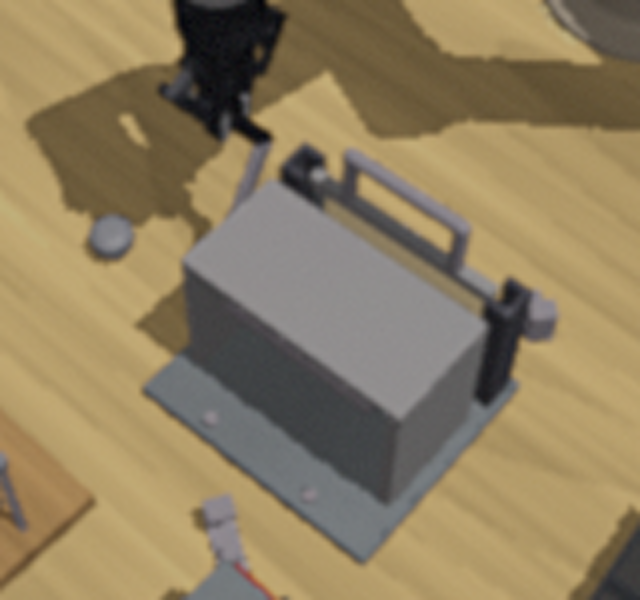

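Request:
move_arm([
  [[0,6.1,-3.5],0,0],
  [[0,12.3,-6.7],0,0],
  [[0,18.7,-9.5],0,0],
  [[0,25.3,-12],0,0],
  [[0,31.9,-14],0,0],
  [[0,38.7,-15.8],0,0],
  [[0,45.5,-17],0,0],
  [[0,52.4,-18.2],0,0],
  [[0,59.3,-18.7],0,0],
  [[0,66.3,-19],0,0],
])

```text
time_s: 10.28
eef_pos: [614.5, -83.1, 255.3]
ee_rot: [-0.0, 0.69, 0.724, -0.001]
force: [-5.6, -1.5, 7.1]
grip_width: 0.196
```

Request:
move_arm([
  [[0,0,0],0,0],
  [[0,0,0],0,0],
])

```text
time_s: 10.52
eef_pos: [614.4, -83.1, 255.3]
ee_rot: [-0.0, 0.69, 0.724, -0.001]
force: [-5.2, -0.8, 7.7]
grip_width: 0.197
```

Run:
```python
from h import *
from rig import ctrl
s=ctrl.sense(); print(s['eef_pos'],s['time_s'],s['force'],s['grip_width'],Rt(s)[:,2])
for n in ('wrist','scene'):
    p,d=ctrl.capture(n); m=ctrl.camera_model(n); np.save(f"pics/{n}5.npy",d); np.save(f"pics/{n}5_m.npy",m,allow_pickle=True)
    p=p[:,:,::-1]; 
    if n=='scene': p=cv2.resize(p[120:270,180:340],None,fx=4,fy=4,interpolation=cv2.INTER_CUBIC)
    else: p=cv2.resize(p,None,fx=1.5,fy=1.5)
    cv2.imwrite(f"pics/{n}5.png",p)
```

```text
[614.44772166 -83.13197931 255.26448935] 10.525 [-5.21519866 -0.82468449  7.73679747] 0.1966788385723142 [-8.54774271e-04 -8.68687758e-04 -9.99999257e-01]
```

View pics/wrist5.png

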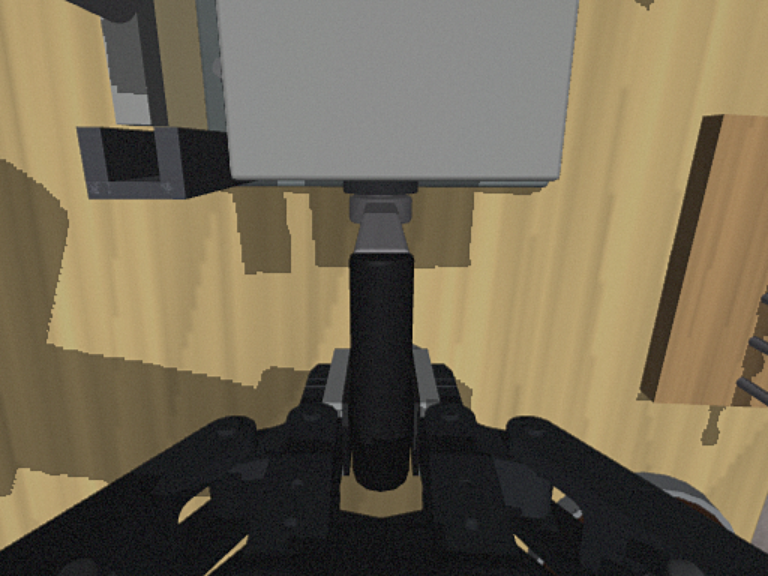

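View pics/scene5.png

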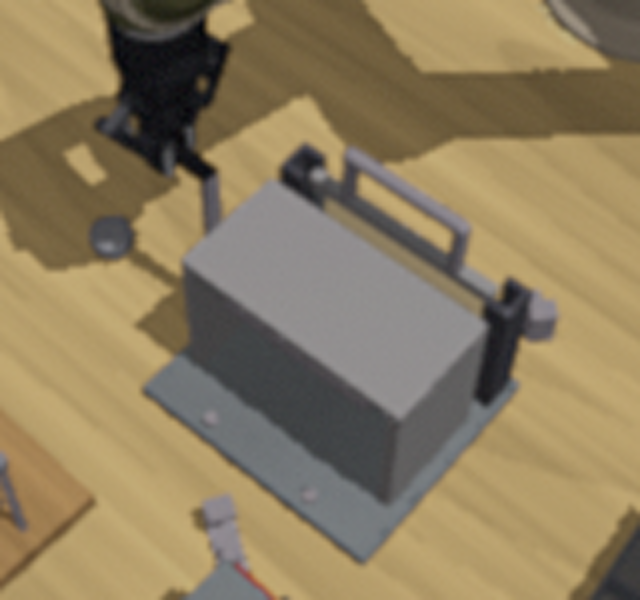

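The shaft boss (u 349–412, mid 380.5) and the grip (mid 381) both lie on the camera's centre plane (380.4). The lever is therefore upright to within about 1 mm, with the sash down and the parts in place. Handing in.

Request:
move_arm([
  [[0,0,0],0,0],
  [[0,0,0],0,0],
  [[0,0,0],0,0],
])

```text
time_s: 11.0
eef_pos: [614.4, -83.1, 255.3]
ee_rot: [0.0, 0.69, 0.724, -0.001]
force: [-4.4, -1.1, 7.3]
grip_width: 0.204
```

Run:
```python
from rig import ctrl
s=ctrl.sense(); print(s['eef_pos'],s['time_s'],s['force'],abs(s['dq']).max())
print(ctrl.finish_job())
```

```text
[614.41401143 -83.13929884 255.28052839] 11.0 [-4.40753854 -1.13053017  7.31331402] 0.002012796230567798
the job is handed in; nothing more can be done
None
```

I gripped the sash handle and pulled it down until it met its stop. I then gripped the lever's cross grip, swung it along its arc to upright, and handed the job in at 11.0 s with the fingers still holding it.

**Sash:** the push at the stop read about 40 N at the wrist, from contact through the fingers. Afterwards the handle's axis measured about 204 mm, against 205 mm for fully down. The last scene picture, with the lever upright, shows the sash unmoved.

**Lever:** in the last wrist picture the shaft boss and the grip lie on the same plane to about 1 mm, so it stands upright. It was still, with joint speeds near 0.002 rad/s, and the wrist force was about 8.6 N. I did not see the platen itself; I take its height from the lever angle.

**Loose parts:** I kept the arm clear of them, and those in view were where they started, though I did not measure each one again.

**Disagreement:** the grip's middle measured about 7 mm nearer the press in y than the given geometry predicted. This did not affect the grasp.

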